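Hold the jam funnel over the open jar

ROBOT

A 6-joint arm with a two-finger parallel gripper is mounted at the origin on the work surface. World frame = base frame: x ahead of the robot, y to its left, z up, the work surface at z = 0. Lengths are in m, angles in rad, forces in N, time in s.
With the tool pointing down it reaches from about 0.325 to 1 m from the base axis. Payload 5.1 kg.
Tool frame: the origin (TCP) lies on the centre line of the jaws, within the pads' length; the fingertips stand 11 mm ahead of it and the grasp point (between the pads) lies 8 mm behind it (robot.tips_ahead is the distance from the TCP to the fingertips, in m); z points along the fingers, y is the line along which they close (so a half turn about z gives the same grasp; the last joint's range is limited). The gripper opens to 85 mm and grips with 20 to 120 N. Pads are 22 mm wide; open, the fingers measure 114 mm over their backs; the gripper's body (76 mm by 85 mm) begins 54 mm behind the grasp point. The pads swing forward as they close: fully open they stand 13 mm farther back than shut.
Start: joints at [-0.083, 0.124, 1.65, -0, 1.367, -0.083], TCP at [0.65, -0, 0.242] pointing down, gripper open.
Joint ranges: [-2.61, 2.61], [-1.02, 2.33], [0.03, 2.71], [-1.35, 4.49], [0.32, 2.68], [-2.91, 2.91]. Speed limits (rad/s): [2.57, 2.57, 3.14, 3.14, 3.14, 3.14].

INTERFACE

Orientations are given as a unit quaternion [w, x, y, z].
In Python, from cell import robot, effector, kin, get_image, get_calibration, order, get_clock, get_qpos, get_joint_velocities, get_joint_torque, get_position, get_eef_rot, get_contact_force, get_moment, get_finger_gap, get_grasp_force gives the robot as it stands. Calls block until the motion is done:
- robot.movep(position, orientation): joint-space move of the TCP to a pose.
- robot.move_straight(position, speed=0.15, rotation=None, contact_N=None): straight line of the TCP; rotation=None keeps the orientation; speed is the mean speed in m/s. With contact_N (N) it stops when the force on the tool has changed by that much, and returns True; else False.
- robot.move_joints(angles): joint-space move.
- effector.let_go() and effector.gripper_close(grasp_force=None): open the fingers fully, or close them until they stop; grasp_force is the grip in N (None keeps the last).
- robot.dwell(seconds).
- kin.solve_ik(position, orientation): joint angles nearest the present ones, or None.
- get_image(name): name is "scene" or "side" or "wrist"; returns the picture (384x512x3 uint8, blue, green, red); there is no depth.
- get_calibration(name): a dict with "intrinsics" (3x3 intrinsics, pixels), "dist_coeffs" ([k1, k2, p1, p2, k3] as OpenCV has them; the pictures are not rectified), "extrinsics" (4x4, takes a point from world to camera coordinates). Camera axes: x right, y down, z forward; pixel columns grow to the right and rows downward; lengths in m; the calibration is good to about 2 mm. A picture is of the moment at which its call begins: read the wrist's pose just before it. get_calibration takes no time and is no camera call; for the wrist camera it gives the pose at the moment of the call.
A pose or a line that the arm cannot do raises robot.PlanningError and nothing moves.
- order.close_job(): hands the job in; it is judged then, once.
Readings, each from a call of its own:
- get_clock(): time.
- get_qpos(): joint angles.
- get_joint_velocities(): joint speeds.
- get_joint_torque(): joint torques, N m.
- get_position(): TCP position.
- get_eef_rot(): TCP orientation.
- get_contact_force(): force on the tool from outside, world axes, zero at the start.
- get_moment(): the same for the moment, N m.
- get_finger_gap(): finger opening in m.
- get_grasp_force(): force on a finger pad.
Only numpy, scipy, OpenCV 4.12 (cv2) and the standard library are available. Lean on these libraries where they do the work, as an engineer would, in place of code of your own. Each camera call takes 0.05 s, during which the arm holds its last target. There are 200 camera calls.

TASK

Pick up the white porcelain funnel by its handle with a light grip (the thin porcelain cracks if it is squeezed hard), carry it over the top of the spice rack, and hold it upright over the mouth of the one open jar, centred, with the end of its spout about a centimetre above the rim. The funnel must not touch the jars or the rack, and everything else stays where it stands. Finish while still holding the funnel there in mid-air, ready for filling: do not lower it in or let go.

Things in the scene. Friction and masses are not known exactly. Their poses are not given: they have to be found in the camera images.
- funnel: Loose white porcelain funnel, 72 mm high, 120-180 g, standing on its spout. Spout 42 mm outside diameter at the end, 46 at 22 mm up; cone to the rim, 112 mm across. Handle along its +x, 52 to 139 mm from its axis, 18 mm wide, 18 high, centre line 63 mm up. Origin: centre of the spout's end; z up its axis. Cracks if the two finger pads' forces on it add up to over 100 N; 20-25 N a pad carries it.
- funnel_grip (a point): The place to grip: in the middle of the funnel's handle, 100 mm from the funnel's axis along its +x, 63 mm above the end of the spout; axes as the funnel's.
- jar: The one open jar (no lid), clear glass, empty, loose, 76 mm diameter, 115 mm high, mouth 62 mm inside and 70 mm outside diameter, standing on the dark wooden board in a row with the two closed jars (row places 105 mm apart), in any of the three places. Origin: centre of its underside.
- jar_mouth (a point): Centre of the open jar's mouth, level with its rim, 115 mm above its underside; z points up.
- spice_rack: Fixed wooden spice rack, 300 mm long (its x), 76 mm wide (its y), 140 mm high at its two end boards; the five spice pots in it reach 127 mm. It stands between the funnel and the jars. Origin: centre of its underside.
- board: Fixed dark wooden board, 360 x 130 x 16 mm, on which the three jars stand. Origin: centre of its underside.
- closed_jar_a: Closed glass jar with a brass-coloured lid 80 mm across, loose, 76 mm diameter, 118 mm high, on the board. Origin: centre of its underside. Leave it alone.
- closed_jar_b: A second closed jar, the same. Leave it alone.
- pepper_mill: Loose turned dark wooden pepper mill, 58 mm diameter, 168 mm high. Origin: centre of its underside. Leave it alone.
- salt_pot: Loose white ceramic salt pot with a steel cap, 60 mm diameter, 80 mm high. Origin: centre of its underside. Leave it alone.
- oil_bottle: Loose green glass oil bottle, 68 mm diameter, 240 mm high, beyond the rack. Origin: centre of its underside. Leave it alone.
- ladle: Loose steel ladle lying with its handle along its own -x, 300 mm long. Origin: under its cup, 84 mm across. Leave it alone.

How it is judged:
On the way:
1. the funnel, held, is over the top of the spice rack (y of funnel in the frame of spice_rack between -0.06 and 0.06 m and x of funnel in the frame of spice_rack between -0.15 and 0.15 m and z of funnel in the frame of spice_rack above 0.14 m and contact force between the fingers and funnel above 1 N), for 0.05 s.
At the end, for the whole second after the job is handed in: Held by the fingers, at rest, upright within 0.12 rad, spout end within 10 mm of the centre of the open jar's mouth and 3 to 22 mm above its rim, touching no jar; open jar upright and within 15 mm, other loose things within 20 mm, of where they stood (horizontal distance between funnel and jar_mouth below 0.01 m and z of funnel in the frame of jar_mouth between 0.003 and 0.022 m and angle between funnel's own z axis and vertical below 0.12 rad and linear speed of funnel below 0.02 m/s and contact force between the fingers and funnel above 1 N and contact force between funnel and jar below 0.1 N and distance of jar from where it was at the start of the episode below 0.015 m and angle between jar's own z axis and vertical below 0.05 rad and distance of each of closed_jar_a, closed_jar_b, pepper_mill, salt_pot, oil_bottle, ladle from where it was at the start of the episode below 0.02 m); the arm keeps its last pose, push and grip.
It fails at once if the funnel is squeezed with more than 100 N (both pads together) (contact force between the fingers and funnel above 100 N).
It fails at once if the funnel touches a jar (contact force between funnel and jar above 0.3 N or contact force between funnel and closed_jar_a above 0.3 N or contact force between funnel and closed_jar_b above 0.3 N).
It fails at once if the funnel touches the spice rack (contact force between funnel and spice_rack above 0.3 N).
It fails at once if the open jar is pushed out of place (distance of jar from where it was at the start of the episode above 0.015 m).
It fails at once if another thing on the worktop is moved (distance of any of closed_jar_a, closed_jar_b, pepper_mill, salt_pot, oil_bottle, ladle from where it was at the start of the episode above 0.02 m).
It also fails if it takes over 35 s, if anything falls off the work surface, if the arm or the gripper's body presses on something with over 40 N, if the wrist force passes 120 N, or if a joint passes its speed limit or range.

## Working session

There is one attempt and no reset: what is moved stays moved. The work goes in short steps, each a Python script; the robot and the scene stay as the last script left them, time stands still between calls to the robot, and variables do not carry over. Pictures are saved under pics/ and viewed, at most 10 in all, crops included, and the job is handed in when it is done.

```bash
mkdir -p pics
python3 - <<'E'
from cell import *
import cv2
for n in("scene","side","wrist"):
    c=get_calibration(n); im=get_image(n); cv2.imwrite(f"pics/{n}0.png",im)
    import numpy as np
    E=np.array(c["extrinsics"]);print(n,np.array(c["intrinsics"]).round(1).tolist(),np.round(c["dist_coeffs"],3),(-E[:3,:3].T@E[:3,3]).round(3),E[2,:3].round(2))
print(get_clock())
E
```

```text
scene [[352.8, 0.0, 249.1], [0.0, 352.8, 191.1], [0.0, 0.0, 1.0]] [-0.04  0.    0.    0.    0.  ] [ 1.255 -0.274  0.964] [-0.61  0.11 -0.78]
side [[467.7, 0.0, 260.4], [0.0, 467.7, 196.0], [0.0, 0.0, 1.0]] [-0.159  0.     0.     0.     0.   ] [-0.038 -0.947  1.035] [ 0.47  0.58 -0.67]
wrist [[301.0, 0.0, 251.2], [0.0, 301.0, 190.5], [0.0, 0.0, 1.0]] [-0.04  0.    0.    0.    0.  ] [0.65  0.066 0.373] [-0.   -0.26 -0.97]
0.15
```

View pics/scene0.png

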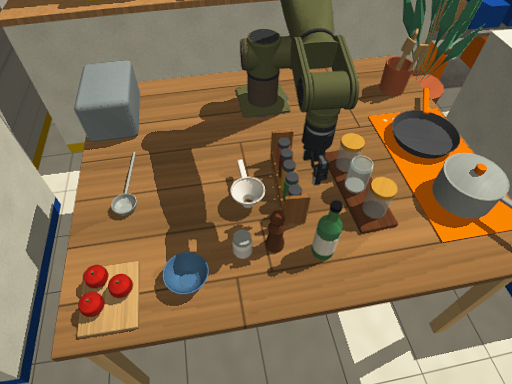

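View pics/side0.png

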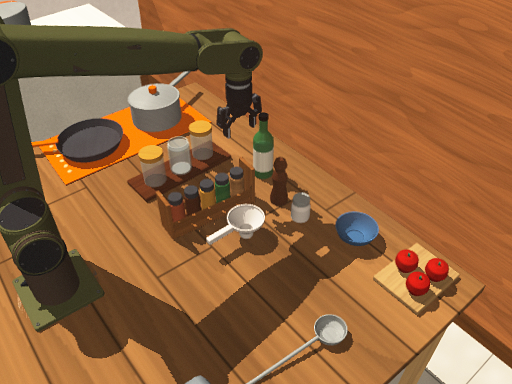

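View pics/wrist0.png

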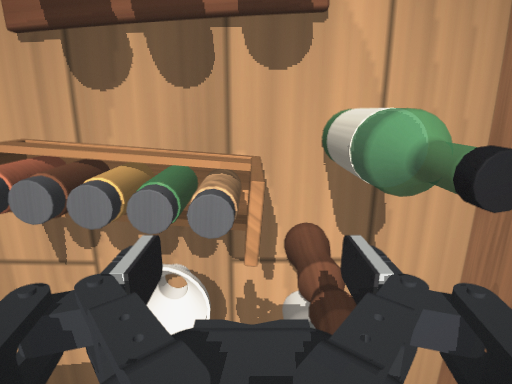

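The open jar is the middle one of the row (scene ~(360,170)). The funnel is at scene (247,190) and side (245,220), with its handle pointing toward the base. The rack lies between funnel and jars.

```bash
cat > h.py <<'E'
from cell import *
import cv2, numpy as np
from scipy.optimize import least_squares
def shot(n,f=None):
    c=get_calibration(n); im=get_image(n)
    if f: cv2.imwrite(f"pics/{f}.png",im)
    return im,c
def onplane(uv,c,z):
    K=np.array(c["intrinsics"]);d=np.array(c["dist_coeffs"]);E=np.array(c["extrinsics"])
    p=cv2.undistortPoints(np.asarray(uv,float).reshape(-1,1,2),K,d)[:,0]
    r=np.c_[p,np.ones(len(p))]@E[:3,:3]; o=-E[:3,:3].T@E[:3,3]
    return (o+r*((z-o[2])/r[:,2])[:,None])[:,:2]
def proj(P,c):
    E=np.array(c["extrinsics"]);return cv2.projectPoints(np.asarray(P,float).reshape(-1,3),cv2.Rodrigues(E[:3,:3])[0],E[:3,3],np.array(c["intrinsics"]),np.array(c["dist_coeffs"]))[0][:,0]
def fitc(p,r,x0=None):
    s=least_squares(lambda q:np.hypot(*(p-q).T)-r,p.mean(0) if x0 is None else x0,loss="cauchy",f_scale=.0015)
    return s.x,np.median(abs(s.fun))
def blob(mask,seed):
    n,l,st,ce=cv2.connectedComponentsWithStats(mask.astype(np.uint8))
    ys,xs=np.nonzero(mask); i=np.argmin((xs-seed[0])**2+(ys-seed[1])**2)
    m=(l==l[ys[i],xs[i]]).astype(np.uint8)
    return m,max(cv2.findContours(m,0,1)[0],key=cv2.contourArea)[:,0]
def white(im,vmin=120,smax=60):
    h=cv2.cvtColor(im,cv2.COLOR_BGR2HSV); return (h[...,1]<smax)&(h[...,2]>vmin)
def gold(im):
    h=cv2.cvtColor(im,cv2.COLOR_BGR2HSV); return (h[...,0]>14)&(h[...,0]<30)&(h[...,1]>140)&(h[...,2]>140)
E
python3 - <<'E'
from h import *
for n,fs,ls in(("scene",(247,190),[(352,142),(384,187)]),("side",(245,218),[(150,153),(201,128)])):
    im=cv2.imread(f"pics/{n}0.png");c=get_calibration(n)
    m,k=blob(white(im),fs); P=onplane(k,c,.072); x,e=fitc(P,.056)
    d=np.hypot(*(P-x).T); far=P[d>.075]; print(n,"funnel",x,e,m.sum(),"tip r",d.max(),"dir",np.degrees(np.arctan2(*(far.mean(0)-x)[::-1])) if len(far) else None)
    for s in ls:
        m,k=blob(gold(im),s);P=onplane(k,c,.134);x,e=fitc(P,.040);print(" lid",x,e,m.sum(),P.min(0),P.max(0))
E
python3 - <<'E'
import cv2,sys
sys.path.insert(0,'.')
a=cv2.imread('pics/scene0.png')[110:260,220:420]
b=cv2.imread('pics/side0.png')[110:260,120:320]
cv2.imwrite('pics/z1.png',cv2.resize(cv2.hconcat([a,b]),None,fx=2,fy=2,interpolation=cv2.INTER_CUBIC))
E
```

```text
scene funnel [ 0.54696216 -0.1581956 ] 0.0017250289257565166 801 tip r 0.13647928174073745 dir -178.26982343201718
 lid [0.44615986 0.22424084] 0.03494196288991735 1159 [0.39040113 0.11851769] [0.54439204 0.32001773]
 lid [0.66537495 0.27714815] 0.02648000688520783 1058 [0.55305094 0.20753931] [0.70498396 0.31734941]
side funnel [ 0.53945951 -0.16184677] 0.003695400099006159 1096 tip r 0.14053886977755828 dir -171.75667298803964
 lid [0.45534687 0.27894113] 0.05321893632332012 1164 [0.33282365 0.18219293] [0.52491258 0.52419393]
 lid [0.68800174 0.29372183] 0.020225554900810162 473 [0.61340395 0.20479026] [0.74764774 0.39000285]
```

View pics/z1.png

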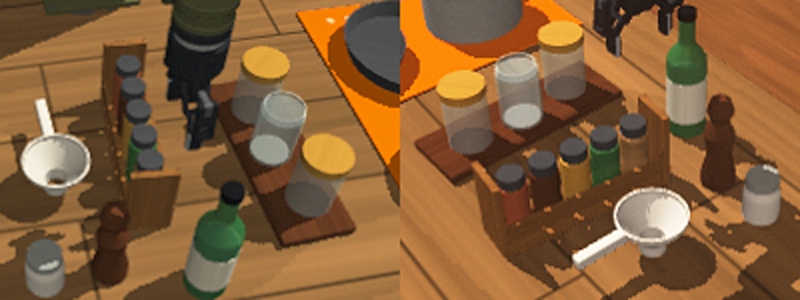

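Crop confirms: the open jar (left panel ~(279,108), right ~(518,68)) is in the middle place, and the funnel handle points toward the base (-x). Next come close wrist views of the jars and then the funnel.

Run:
```python
from h import *
q=get_eef_rot(); print(q)
robot.move_straight([.65,0,.38],speed=.25)
robot.movep([.56,.17,.38],q); im,c=shot("wrist","jw"); 
robot.movep([.56,-.05,.38],q)
robot.movep([.49,-.22,.32],q); im2,c2=shot("wrist","fw")
np.savez("cal.npz",jE=c["extrinsics"],fE=c2["extrinsics"])
cv2.imwrite("pics/z2.png",cv2.resize(cv2.hconcat([im,im2]),(800,300),interpolation=cv2.INTER_AREA))
m,k=blob(white(im2),proj([.543,-.16,.072],c2)[0]); P=onplane(k,c2,.072); x,e=fitc(P,.056,[.543,-.16])
d=np.hypot(*(P-x).T); far=P[(d>.09)]; print("funnel",x,e,m.sum(),d.max(),far.mean(0)-x,np.degrees(np.arctan2(*(far.mean(0)-x)[::-1])), np.sort(d)[::40].round(4))
print(get_clock(),get_qpos())
```

```text
[-6.22088060e-04  7.07101468e-01  7.07111625e-01 -5.26610411e-04]
funnel [ 0.5444076 -0.1582775] 0.001099764808181261 6927 0.13767292360136235 [-0.1166844  -0.00358716] -178.2391416791362 [0.0541 0.0548 0.0551 0.0554 0.0555 0.0558 0.0563 0.0778 0.1022 0.1268]
3.4167 [-5.18930259e-01 -1.64068496e-01  1.80297617e+00 -3.22128442e-05
  1.50258031e+00 -5.20996709e-01]
```

View pics/z2.png

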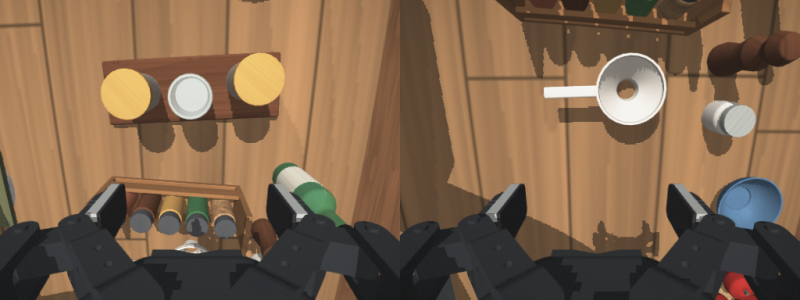

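Wrist views: jar row with the open jar's ring at ~(243,123) full-scale, lids at ~(161,120) and ~(331,100). The funnel is seen cleanly with its handle along -x. Now the jar mouth, the rack, and a cross-check with the lids.

Run:
```python
from h import *
im=cv2.imread("pics/jw.png"); c=get_calibration("wrist"); c["extrinsics"]=np.load("cal.npz")["jE"]
h=cv2.cvtColor(im,cv2.COLOR_BGR2HSV); print([h[p[1],p[0]].tolist() for p in((161,120),(331,100),(243,123),(243,96),(200,85),(350,40))])
L=[]
g=cv2.morphologyEx(((h[...,1]>120)&(h[...,2]>190)&(h[...,0]>17)).astype(np.uint8),cv2.MORPH_OPEN,np.ones((3,3)))
for s in((161,120),(331,100)):
    m,k=blob(g>0,s); x,e=fitc(onplane(k,c,.134),.040,onplane([s],c,.134)[0]); L.append(x); print("lid",x,e,m.sum())
m,k=blob(white(im,100,70),(243,123)); P=onplane(k,c,.131); 
for r in(.035,.0345): x,e=fitc(P,r,onplane([(243,123)],c,.131)[0]); print("jar rim",x,e,m.sum(),np.hypot(*(P-x).T).round(4)[::8])
print("lid dist",np.hypot(*(L[1]-L[0])),"mid",(L[0]+L[1])/2)
# rough rack: tops of end boards (z=.14), crop corners by eye in jw: far edge ends
print(onplane([(145,229),(308,239),(110*1.28,190*1.28),(240*1.28,237*1.28)],c,.14))
d=im.copy()
for P0,col in((x,(0,0,255)),(L[0],(255,0,0)),(L[1],(255,0,0))):
    R=.035 if col[2] else .04; z=.131 if col[2] else .134
    a=np.linspace(0,6.3,60); cv2.polylines(d,[proj(np.c_[P0[0]+R*np.cos(a),P0[1]+R*np.sin(a),a*0+z],c).round().astype(int)],True,col,1)
cv2.imwrite("pics/z3.png",cv2.resize(d[50:330,100:370],None,fx=2,fy=2))
```

```text
[[20, 136, 236], [20, 137, 236], [53, 5, 225], [40, 7, 230], [10, 138, 126], [14, 120, 191]]
lid [0.44785965 0.22253357] 0.0015771870106443785 3206
lid [0.65586786 0.2449376 ] 0.0014199179419003213 3370
jar rim [0.54901438 0.21919346] 0.0005274414146178921 2731 [0.0361 0.0355 0.0357 0.0355 0.0347 0.0354 0.0353 0.0356 0.0355 0.0353
 0.0356 0.0363 0.0362 0.0356 0.035  0.036  0.036  0.0357 0.035  0.036
 0.0353]
jar rim [0.54901826 0.21922534] 0.001013910733737404 2731 [0.0361 0.0354 0.0357 0.0354 0.0347 0.0354 0.0353 0.0356 0.0355 0.0353
 0.0356 0.0364 0.0362 0.0357 0.035  0.036  0.036  0.0357 0.035  0.0359
 0.0352]
lid dist 0.20921127239805754 mid [0.55186376 0.23373559]
[[ 0.41791907  0.08296064]
 [ 0.63506339  0.06918653]
 [ 0.41020058  0.06233227]
 [ 0.63922782 -0.03068995]]
```

View pics/z3.png

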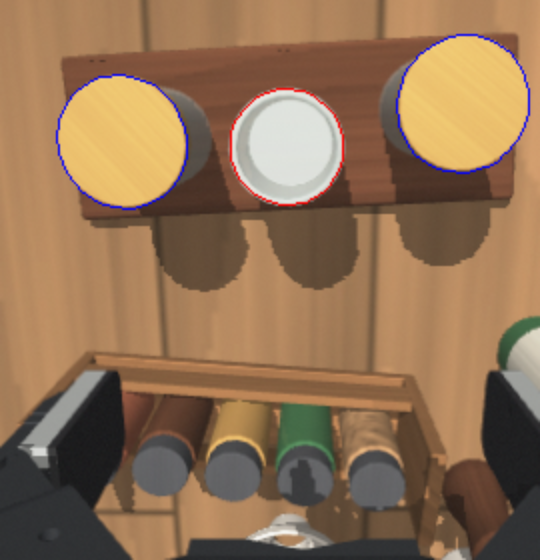

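Blue and red circles sit on both lids (~(122,142) and ~(464,103) in the crop) and on the open jar's rim (~(287,146)), so the jar mouth is at (0.549, 0.219). The lids measure 209 mm apart, against 210 mm expected. Now the grasp.

```bash
cat >> h.py <<'E'
from scipy.spatial.transform import Rotation
def quat(t):
    c,s=np.cos(t),np.sin(t); q=Rotation.from_matrix(np.array([[c,s,0],[s,-c,0],[0,0,-1]])).as_quat(); return np.r_[q[3],q[:3]]
F=np.array([.5444,-.1583]); T=np.radians(1.76); G=F-.1*np.array([np.cos(T),np.sin(T)])
E
python3 - <<'E'
from h import *
q=quat(T)
robot.movep([*G,.2],q); print(get_qpos().round(2) if hasattr(get_qpos(),'round') else get_qpos())
print(robot.move_straight([*G,.054],speed=.1,contact_N=8),get_position())
effector.gripper_close(25); print(get_finger_gap(),get_grasp_force(),get_contact_force())
robot.move_straight([*G,.084],speed=.05); robot.dwell(.3)
print(get_finger_gap(),get_grasp_force(),get_contact_force(),get_moment(),get_clock())
im,c=shot("wrist","g_w"); im2,c2=shot("side","g_s"); 
cv2.imwrite("pics/z4.png",cv2.hconcat([cv2.resize(im,(400,300)),cv2.resize(im2[140:290,150:350],(400,300))]))
E
```

```text
[-0.46 -0.25  2.08  0.    1.31  1.08]
False [ 0.44501187 -0.16163691  0.05475157]
0.017326902505186866 29.190935790538788 [-0.80573004  0.06704483  0.88081286]
0.01729415090520203 28.935193419456482 [-0.20882466 -0.53339503 -1.14916533] [-0.00652855  0.08748225  0.00825572] 8.125
```

View pics/z4.png

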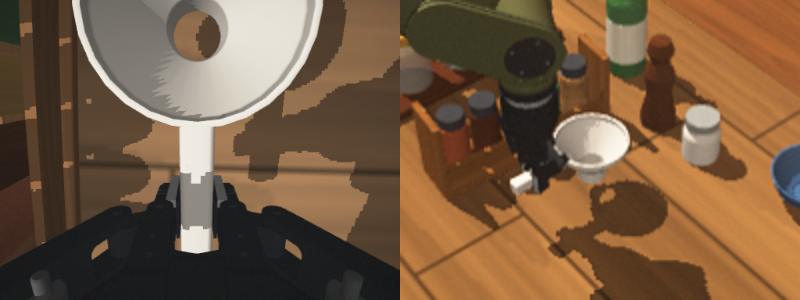

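The funnel is held and level to the eye: in the wrist view the handle lies between the pads and the spout hole is centred at ~(197,35). Grip is 29 N per pad and steady. Lifting, crossing the rack and checking above the jar.

```bash
cat >> h.py <<'E'
J=np.array([.5490,.2192]); OFF=.1*np.array([np.cos(T),np.sin(T)])
def check(tag):
    p=np.array(get_position()); e=p[:2]+OFF; zr=p[2]-.0547+.072; print(tag,"pos",p.round(4),"expected funnel",e.round(4),"spout z",(p[2]-.0547).round(4),"grip",round(float(get_grasp_force()),1),"t",get_clock())
    for n in("scene","side"):
        im,c=shot(n,f"{tag}_{n}"); m,k=blob(white(im,120,60),proj([*e,zr-.01],c)[0]); P=onplane(k,c,zr)
        P=P[np.abs(np.hypot(*(P-e).T)-.056)<.02]; x,r=fitc(P,.056,e); print(n,"rim",x.round(4),"err",(x-e).round(4),round(r,4),m.sum(),len(P))
E
python3 - <<'E'
from h import *
p=np.array(get_position())
robot.move_straight([p[0],p[1],.265],speed=.12)
check("up")
g=J-OFF
robot.move_straight([*g,.265],speed=.12)
check("over")
robot.move_straight([*g,.225],speed=.06); robot.dwell(.3)
check("near")
im,c=shot("wrist","near_w")
a,b=[cv2.imread(f"pics/near_{n}.png") for n in("scene","side")]
cv2.imwrite("pics/z5.png",cv2.hconcat([cv2.resize(a[100:250,280:430],(400,400)),cv2.resize(b[50:200,110:260],(400,400))]))
E
```

```text
up pos [ 0.4439 -0.1611  0.2639] expected funnel [ 0.5439 -0.1581] spout z 0.2092 grip 28.9 t 9.8833
scene rim [ 0.5466 -0.1574] err [0.0027 0.0007] 0.0015 935 101
side rim [ 0.5425 -0.1665] err [-0.0014 -0.0085] 0.0037 955 141
over pos [0.4491 0.2159 0.265 ] expected funnel [0.549 0.219] spout z 0.2103 grip 28.9 t 13.275
scene rim [0.5507 0.2208] err [0.0017 0.0019] 0.0016 726 102
side rim [0.5404 0.2105] err [-0.0086 -0.0084] 0.0038 938 73
near pos [0.4492 0.2162 0.2254] expected funnel [0.5492 0.2193] spout z 0.1707 grip 28.9 t 14.4917
scene rim [0.5508 0.2198] err [0.0016 0.0005] 0.0018 701 105
side rim [0.5409 0.212 ] err [-0.0083 -0.0072] 0.0034 1181 80
```

View pics/z5.png

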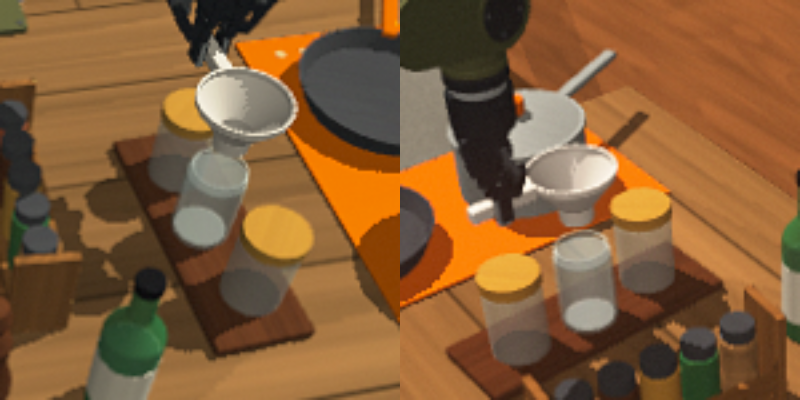

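Near the jar, the funnel hangs over the jar mouth in both views: spout at ~(228,152) over the rim at ~(218,178) on the left, and ~(577,215) over ~(582,247) on the right. I'll check for droop in the wrist view, where the rim's apparent radius gives its height, and check the scene/side rim using only points on the side away from the camera.

Run:
```python
from h import *
p=np.array(get_position()); e=p[:2]+OFF; zr=p[2]-.0547+.072
im=cv2.imread("pics/near_w.png"); c=get_calibration("wrist")
m,k=blob(white(im,110,60),proj([*(e-[.03,0]),zr-.03],c)[0]); k=k[(k[:,1]>2)&(k[:,0]>2)&(k[:,0]<509)]
P=onplane(k,c,zr); d=np.hypot(*(P-e).T); Q=P[(abs(d-.056)<.012)&(abs(P[:,1]-e[1])>.014)]
s=least_squares(lambda q:np.hypot(*(Q-q[:2]).T)-q[2],[*e,.056],loss="cauchy",f_scale=.001)
print("wrist rim",s.x[:2]-e,"r",s.x[2],len(Q),Q.min(0)-e,Q.max(0)-e,np.median(abs(s.fun)))
cz=-(np.array(c["extrinsics"])[:3,:3].T@np.array(c["extrinsics"])[:3,3])[2]; print("droop est",(cz-zr)*(.056/s.x[2]-1),"cam h",cz-zr)
for n in("scene","side"):
    for tag,pp,z in(("0",F,.072),("near",e,zr)):
        f=f"{n}0" if tag=="0" else f"near_{n}"
        i=cv2.imread(f"pics/{f}.png"); c=get_calibration(n); E=np.array(c["extrinsics"]); o=-E[:3,:3].T@E[:3,3]
        m,k=blob(white(i),proj([*pp,z-.01],c)[0]); P=onplane(k,c,z); v=P-pp; u=(pp-o[:2])/np.linalg.norm(pp-o[:2])
        Q=P[(v@u>-.01)&(abs(np.hypot(*v.T)-.056)<.015)&((abs(v[:,1])>.014)|(v[:,0]>0))]; x,r=fitc(Q,.056,pp); print(n,tag,(x-pp).round(4),r.round(4),len(Q))
```

```text
wrist rim [ 0.00051049 -0.00127637] r 0.05372213375282281 712 [-0.05311729 -0.05502713] [0.00341413 0.05639135] 0.0014586314958203277
droop est 0.004860731499319798 cam h 0.11463748939017654
scene 0 [ 0.0043 -0.0004] 0.001 39
scene near [ 0.0043 -0.0019] 0.0018 49
side 0 [-0.004  -0.0035] 0.0016 50
side near [-0.0051  0.0002] 0.0033 36
```

Run:
```python
from h import *
im=cv2.imread("pics/near_w.png"); c=get_calibration("wrist"); E=np.array(c["extrinsics"]); R=np.array(E[:3,:3]); o=-R.T@E[:3,3]
p=np.array(get_position()); ex=np.r_[OFF/.1,0]; ey=np.array([-ex[1],ex[0],0]); grip=np.array([*p[:2],p[2]+.0083])
for f,v in(("near_w",100),("near_w",130),("g_w",110)):   # camera is fixed to the tool, so both use the present pose
    im=cv2.imread(f"pics/{f}.png"); seed=proj(grip+.07*ex-.02*np.array([0,0,1]),c)[0]
    m,k=blob(white(im,v,60),seed); k=k[(k[:,1]>2)&(k[:,0]>2)&(k[:,0]<509)]
    q=cv2.undistortPoints(k.astype(float).reshape(-1,1,2),np.array(c["intrinsics"]),np.array(c["dist_coeffs"]))[:,0]
    r=np.c_[q,np.ones(len(q))]@R
    def local(a):
        fx=np.cos(a)*ex-np.sin(a)*np.array([0,0,1.]); fz=np.cross(fx,ey); w=o-grip
        t=(.009-w@fz)/(r@fz); X=w+r*t[:,None]; return np.c_[X@fx,X@ey]
    L=local(0); ok=(abs(np.hypot(L[:,0]-.1,L[:,1])-.056)<.012)&(abs(L[:,1])>.014)
    fun=lambda s:np.hypot(local(s[0])[ok,0]-.1-s[1],local(s[0])[ok,1]-s[2])-.056
    s=least_squares(fun,[0,0,0],loss="cauchy",f_scale=.0007); print(f,v,"pitch,dx,dy",s.x.round(4),"res",np.median(abs(s.fun)).round(5),ok.sum())
    print(L[ok][np.argmax(L[ok][:,1])].round(4),L[ok][np.argmin(L[ok][:,1])].round(4),L[ok][:,0].min().round(4))
c2=im[0:260,:]
cv2.imwrite("pics/z6.png",cv2.imread("pics/near_w.png"))
```

```text
near_w 100 pitch,dx,dy [0.0145 0.0011 0.0005] res 0.00022 546
[0.1004 0.0564] [ 0.1005 -0.0551] 0.047
near_w 130 pitch,dx,dy [0.0136 0.0013 0.0005] res 0.00032 643
[0.1004 0.0564] [ 0.1008 -0.055 ] 0.047
g_w 110 pitch,dx,dy [0.0126 0.0013 0.0005] res 0.00051 718
[0.1004 0.0564] [ 0.1005 -0.0551] 0.047
```

View pics/z6.png

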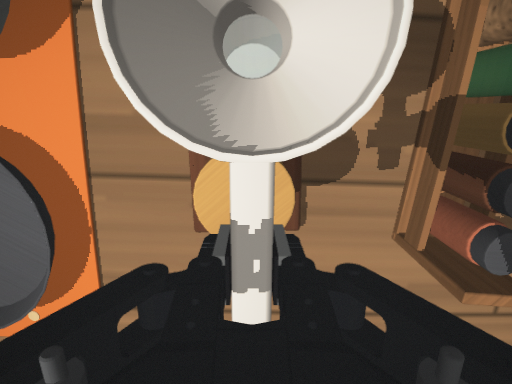

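The wrist view shows the jar's floor through the spout hole at ~(252,45) and the handle squarely between the pads. Pitch is only about 0.014 rad and the centring offset about 1 mm. Lowering to the final height, verifying and handing in.

Run:
```python
from h import *
robot.move_straight([*(J-OFF-[.0003,.0005]),.1985],speed=.04); robot.dwell(.5)
check("fin")
im=cv2.imread("pics/fin_side.png");a=cv2.imread("pics/fin_scene.png")
cv2.imwrite("pics/z7.png",cv2.hconcat([cv2.resize(a[110:230,300:420],(400,400)),cv2.resize(im[70:190,120:240],(400,400))]))
```

```text
fin pos [0.4488 0.2156 0.1985] expected funnel [0.5487 0.2187] spout z 0.1438 grip 28.9 t 15.9583
scene rim [0.5499 0.2178] err [ 0.0012 -0.0009] 0.0028 693 148
side rim [0.5417 0.2132] err [-0.007  -0.0055] 0.0029 604 86
```

View pics/z7.png

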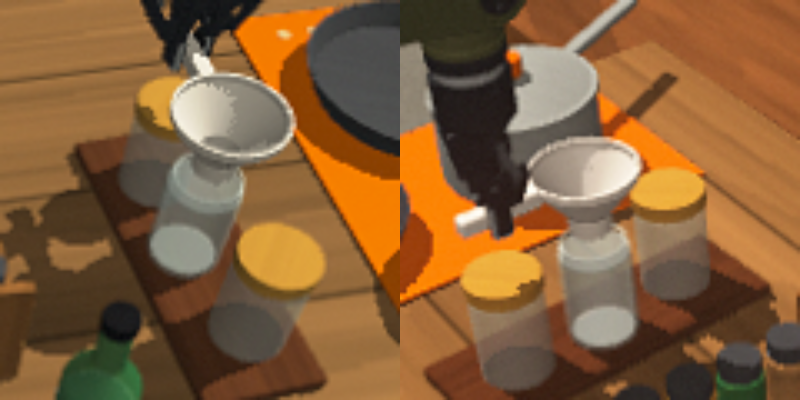

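The funnel is upright, with its spout at ~(212,175) on the left and ~(594,230) on the right. In both views it is centred just above the jar mouth, and the jar and lids have not moved.

```bash
python3 -c "
from cell import *
print(order.close_job(),get_clock())"
```

```text
the job is handed in; nothing more can be done
the job is handed in; nothing more can be done
```

The job is handed in with the funnel held upright and centred over the open jar's mouth, its spout about 11 mm above the rim by my measurements (29 N per pad, about 16 s used); the judge returned no verdict.

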